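# Touch-up briefing at the resin table

## Robot

A 6-joint arm with a two-finger parallel gripper is mounted at the origin on the work surface. World frame = base frame: x ahead of the robot, y to its left, z up, the work surface at z = 0. Lengths are in mm, angles in rad, forces in N, time in s.
With the tool pointing down it reaches from about 275 to 825 mm from the base axis. Payload 5.2 kg.
Tool frame: the origin (TCP) lies midway between the tips of the shut fingers; the grasp point (between the pads) lies 19 mm behind it; z points along the fingers, y is the line along which they close (so a half turn about z gives the same grasp; the last joint's range is limited). The gripper opens to 93 mm and grips with 3 to 60 N. Pads are 15 mm wide; open, the fingers measure 128 mm over their backs; the gripper's body (75 mm by 188 mm) begins 65 mm behind the grasp point.
Start: joints at [-1.541, 0.259, 1.535, -0, 1.348, -0.203], TCP at [126.908, -535.163, 218.653] pointing down, gripper open.
Joint ranges: [-3.14, 3.14], [-0.91, 2.08], [0.19, 2.58], [-1.22, 4.36], [0.22, 2.71], [-3.12, 3.12]. Speed limits (rad/s): [2.57, 2.57, 3.14, 3.14, 3.14, 3.14].

## Interface

Orientations are given as a rotation vector (axis times angle).
In Python, from bench import get_state, vision, bot gives the robot as it stands. The module is installed in compiled form; this text tells all that it offers.
- The arm moves only by the tool apply_moves, never from a script. Its argument "rows" is a list of rows, each a list of 7 numbers: the shift along the tool's x, y, z in m, then the turn, a rotation vector about the tool's x, y, z in rad, then the closure, from 0 (fully open) to 1 (shut). In form: [[x, y, z, wx, wy, wz, claw], ...]. A call has 1 to 5 rows; each row is the pose to reach, as a shift and turn from the pose commanded when the call began, along the tool's axes at that moment; what a row does not reach only later rows make up. A row lasts 1/8 s, in which the tool goes at most 62.5 mm and 10.7 degrees, less where a joint would pass 70% of its speed; a pose out of reach is approached as far as the arm can. A call with a gripper value outside its range is refused whole. The fingers move at their own pace and stop on an object; the grip force is fixed at half the most. Time passes only in rows, so rows that repeat a pose let the fingers close. It gives the time, the measured TCP pose, the force, the opening and the grip force at its end, in the units of the state.
- get_state(): the state, without advancing time (a new reading comes with each control period).
- vision.snapshot(name): name is "scene" or "top"; returns (picture, depth): 480x640x3 uint8, red, green, blue; 480x640 float32, mm along the optical axis (not along the pixel's ray), 0 where there is no reading.
- vision.camera_params(name): a dict with "mtx" (3x3 intrinsics, pixels), "xyz" and "orientation" of the camera in the world. Camera axes: x right, y down, z forward; pixel columns grow to the right and rows downward; lengths in mm; the calibration is good to about 2 mm. A picture is of the moment at which its call begins. camera_params takes no time and is no camera call.
- bot.job_done(): hands the job in; it is judged then, once.
The state is a dict: "t": time; "joints": joint angles; "joint_velocities": joint speeds; "joint_torque": joint torques, N m; "tcp_pos": TCP position; "tool_rot": TCP orientation; "ft_force": force on the tool from outside, world axes, zero at the start; "ft_torque": the same for the moment, N m; "width": finger opening in mm; "gripper_force": force on a finger pad.
Only numpy, scipy, OpenCV 4.12 (cv2) and the standard library are available. Lean on these libraries where they do the work, as an engineer would, in place of code of your own. Each camera call takes 0.05 s, during which the arm holds its last target. There are 200 camera calls.

## Task

Show a colleague the touch-up that the freshly poured, still sticky teal panel needs. Point from straight above at the round cream bare patch on the panel, with the fingertips about 2 to 3 cm above it, for two seconds; then point in the same way at the lid of the red pigment pot for two seconds; then press the green button of the white work timer fully down, let it spring back, and draw the hand up well clear of the timer. Touch neither the panel (nor anything on it) nor any pot, do not move the cup or the brush, and do not come down low over the yellow or blue pot, even in passing, as that would point at the wrong one.

Things in the scene. Friction and masses are not known exactly. Their poses are not given: they have to be found in the camera images.
- panel: teal resin panel, 200 (x) by 320 (y) mm, 16 mm thick, fixed on four white upturned cups so that its top is 62 mm above the table. Origin on the table under its centre, z up, y along its length. Its colours are wet-looking streaks of darker and paler teal.
- patch_top (a point): centre of the top of the round cream-coloured bare patch, 36 mm in diameter and 2 mm proud of the panel (64 mm above the table), z up. Fixed; it may lie in the middle or towards either end of the panel.
- bark_a: dark grey-black flake of bark on the panel, roughly 35 by 55 mm and 10 mm high, fixed; origin at the centre of its underside, z up
- bark_b: a second flake of bark like the first; origin at the centre of its underside
- pot_red_lid (a point): lid centre of the red-lidded pigment pot: a loose white plastic pot, 50 mm in diameter, with a red band and a red lid 54 mm in diameter, 58 mm tall in all, standing upright on the wooden board (10 mm thick), so the lid top is 68 mm above the table. The point is the centre of the lid's top face, z up. The three pots stand in a row about 85 mm apart; their order varies.
- pot_yellow_lid (a point): lid centre of the yellow-lidded pigment pot: a loose white plastic pot, 50 mm in diameter, with a yellow band and a yellow lid 54 mm in diameter, 58 mm tall in all, standing upright on the wooden board (10 mm thick), so the lid top is 68 mm above the table. The point is the centre of the lid's top face, z up. The three pots stand in a row about 85 mm apart; their order varies.
- pot_blue_lid (a point): lid centre of the blue-lidded pigment pot: a loose white plastic pot, 50 mm in diameter, with a blue band and a blue lid 54 mm in diameter, 58 mm tall in all, standing upright on the wooden board (10 mm thick), so the lid top is 68 mm above the table. The point is the centre of the lid's top face, z up. The three pots stand in a row about 85 mm apart; their order varies.
- timer_button_top (a point): centre of the top of the timer's round green push button (30 mm in diameter, pressed straight down), which stands in a black housing on a white timer, 80 by 75 mm and 30 mm high, with a dark display on the side nearer the robot. The timer is fixed to the table. z up; the point moves with the button.
- timer_button (a joint): travel of the green button: 0 up, 0.006 m fully pressed; it is sprung and takes about 5 N fully down
- mixing_cup_rim (a point): centre of the mouth of a dark teal loose mixing cup, 72 mm across and 100 mm tall, standing to the left of the panel; z up; leave it alone
- brush_grip (a point): grip point of a loose paint brush 180 mm long lying flat on the table, crosswise, just beyond the timer as seen from the robot; leave it alone
- patch: the same cream patch as a body; origin at the centre of its underside, on the panel's top
- pot_red: the red-lidded pot as a body; origin at the centre of its underside, on the board, 58 mm below its lid top
- pot_yellow: the yellow-lidded pot as a body; origin at the centre of its underside, on the board, 58 mm below its lid top
- pot_blue: the blue-lidded pot as a body; origin at the centre of its underside, on the board, 58 mm below its lid top
Mind the look-alikes: they are no part of the job. Leave any pink look-alike of the pot_red alone. There is more than one size of the pot_yellow; the job needs the larger.

How it is judged (in metres and radians):
On the way, in this order (a step that is already met when the one before it is completed fails the run):
1. the fingertips dwell just above the cream patch (point between the finger pads within 22 mm sideways and 75 mm above) (horizontal distance between the grasp point and patch_top below 0.022 m and z of the grasp point in the frame of patch_top between 0 and 0.075 m), for 1.5 s.
2. the fingertips dwell just above the red pot's lid (same tolerances) (horizontal distance between the grasp point and pot_red_lid below 0.022 m and z of the grasp point in the frame of pot_red_lid between 0 and 0.075 m), for 1.5 s.
3. the green timer button is pressed down at least 4.5 mm by the fingers (value of joint timer_button above 0.0045 m and contact force between the fingers and timer_button above 1 N), for 0.05 s.
At the end, for the whole second after the job is handed in: The button is up again (under 1.5 mm), the point between the finger pads is over 70 mm from it, and pots (within 10 mm), cup and brush (within 15 mm) are where they were, the pots upright (value of joint timer_button below 0.0015 m and distance between the grasp point and timer_button_top above 0.07 m and distance of each of pot_red_lid, pot_yellow_lid, pot_blue_lid from where it was at the start of the episode below 0.01 m and distance of each of mixing_cup_rim, brush_grip from where it was at the start of the episode below 0.015 m and angle between each of pot_red_lid, pot_yellow_lid, pot_blue_lid's own z axis and vertical below 0.1 rad); the robot touches nothing.
It fails at once if the panel, its patch or its bark is touched (contact force between any of the fingers, the arm and panel above 0.5 N or contact force between any of the fingers, the arm and bark_a above 0.5 N or contact force between any of the fingers, the arm and bark_b above 0.5 N or contact force between any of the fingers, the arm and patch above 0.5 N).
It fails at once if a pigment pot is touched, moved or lifted (contact force between any of the fingers, the arm and pot_red above 0.5 N or contact force between any of the fingers, the arm and pot_yellow above 0.5 N or contact force between any of the fingers, the arm and pot_blue above 0.5 N or distance of any of pot_red_lid, pot_yellow_lid, pot_blue_lid from where it was at the start of the episode above 0.01 m).
It fails at once if the cup or the brush is moved or lifted by over 15 mm (distance of any of mixing_cup_rim, brush_grip from where it was at the start of the episode above 0.015 m).
It fails at once if the hand points at the yellow or blue pot (fingertips low over its lid: point between the pads within 15 mm sideways and 55 mm above) ((horizontal distance between the grasp point and pot_yellow_lid below 0.015 m and z of the grasp point in the frame of pot_yellow_lid between 0 and 0.055 m) or (horizontal distance between the grasp point and pot_blue_lid below 0.015 m and z of the grasp point in the frame of pot_blue_lid between 0 and 0.055 m)).
It also fails if it takes over 56 s, if anything falls off the work surface, if the arm or the gripper's body presses on something with over 40 N, if the wrist force passes 120 N, or if a joint passes its speed limit or range.

## Working session

There is one attempt and no reset: what is moved stays moved. The work goes in short steps, Python scripts to look and compute and a tool call to move; the robot and the scene stay as the last step left them, time stands still between calls to the robot, and variables do not carry over. Pictures are saved under pics/ and viewed, at most 10 in all, crops included, and the job is handed in when it is done.

Besides the shell and the picture viewer there is one more tool, called as name([rows], argument=value, ...), one row to a line, values as JSON. apply_moves: Moves the arm, as the interface text tells. Its arguments: {"type":"object","properties":{"rows":{"type":"array","items":{"type":"array","items":{"type":"number"}}}},"required":["rows"]}

```bash
mkdir -p pics; python3 - <<'E'
from bench import get_state, vision
import cv2,numpy as np
for n in("scene","top"):
    p,d=vision.snapshot(n); np.savez(f"{n}.npz",p=p,d=d); cv2.imwrite(f"pics/{n}.png",p[:,:,::-1]); print(vision.camera_params(n))
s=get_state(); print(s["t"],s["tcp_pos"],s["tool_rot"],s["width"])
E
```

```text
{'mtx': array([[549.75545564,   0.        , 312.89600082],
       [  0.        , 549.75545564, 243.60080465],
       [  0.        ,   0.        ,   1.        ]]), 'xyz': array([1134.49289317,   85.3193023 , 1011.2740722 ]), 'orientation': array([-1.73241265, -2.11420583,  0.58576922])}
{'mtx': array([[498.92720511,   0.        , 323.5675964 ],
       [  0.        , 498.92720511, 235.39684145],
       [  0.        ,   0.        ,   1.        ]]), 'xyz': array([ 364.98962932,  -21.90000757, 1330.46442388]), 'orientation': array([-2.13396306,  2.12650994, -0.16407389])}
0.1 [ 126.90853209 -534.65648853  217.90013454] [-3.11868542e+00 -3.64707979e-01 -2.41141161e-04] 92.93871233636193
```

View pics/top.png

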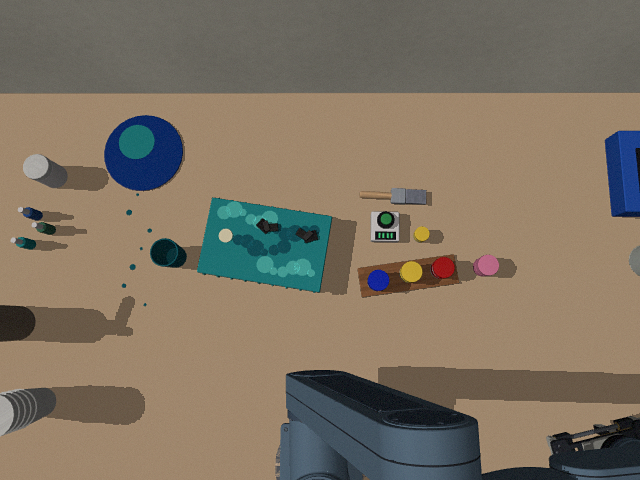

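View pics/scene.png

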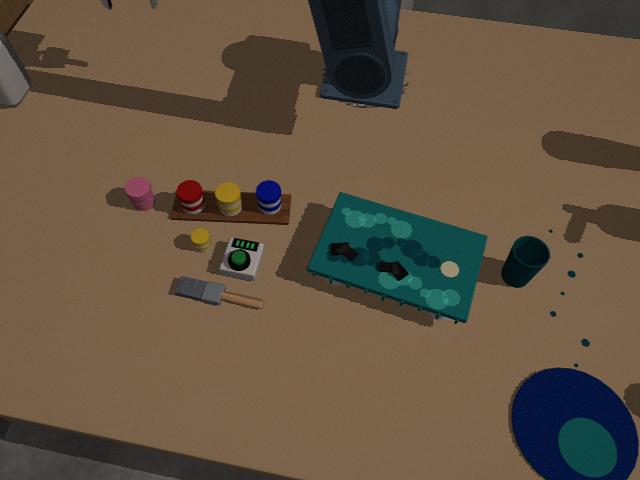

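Top view: the cream patch is at (225,236), with pale-teal blobs near it. The red lid is at (443,267), with the pink look-alike at (487,265). The large yellow lid is at (411,271), the small yellow at (422,234), the blue lid at (378,280) and the green button at (386,219). The scene view agrees: patch (450,269), red (190,192), pink (140,190), button (239,259).

Candidates: for the patch, cream (225,236) or the pale-teal blobs (265,265) and (230,210); I choose cream. For the red pot, red (443,267) on the board or pink (487,265) off it; I choose red.

```bash
cat > h.py <<'E'
import numpy as np,cv2
from bench import vision,get_state
from scipy.spatial.transform import Rotation as R
def load(n):
    z=np.load(n+".npz"); return z["p"],z["d"]
def ray(n,uv,z):
    c=vision.camera_params(n); v=R.from_rotvec(c["orientation"]).apply(np.linalg.inv(c["mtx"])@[*uv,1]); o=np.array(c["xyz"])
    return o+v*(z-o[2])/v[2]
def blob(n,seed,lo,hi,p,r=16):
    h=cv2.cvtColor(p,cv2.COLOR_RGB2HSV); m=cv2.inRange(h,lo,hi); w=np.zeros_like(m); cv2.circle(w,seed,r,255,-1); m&=w
    k,l,s,c=cv2.connectedComponentsWithStats(m); i=1+np.argmax(s[1:,4]); return c[i],s[i],l==i
E
python3 - <<'E'
from h import *
T={"patch":(64,(225,236),(450,269),(10,20,150),(35,140,255)),
"red":(68,(443,267),(190,190),(0,150,60),(6,255,255)),
"yellow":(68,(411,271),(228,192),(20,140,90),(32,255,255)),
"blue":(68,(378,280),(268,190),(112,150,60),(130,255,255)),
"smally":(40,(422,234),(201,237),(20,140,90),(32,255,255)),
"button":(38,(386,219),(239,258),(45,100,40),(80,255,255))}
for k,(z,a,b,lo,hi) in T.items():
    for n,s in(("top",a),("scene",b)):
        p,d=load(n); c,st,m=blob(n,s,lo,hi,p); dd=np.median(d[m])
        cp=vision.camera_params(n); w=R.from_rotvec(cp["orientation"]).apply(np.linalg.inv(cp["mtx"])@[*c,1]*dd)+cp["xyz"]
        print(k,n,c.round(1),st[2:],ray(n,c,z).round(1),"depth",w.round(1))
p,_=load("top"); a=cv2.resize(p[190:300,350:510],None,fx=4,fy=4); b=cv2.resize(p[190:300,190:340],None,fx=4,fy=4)
cv2.imwrite("pics/crop.png",cv2.resize(np.vstack([a[:,:600],b]),None,fx=.68,fy=.68)[:,:,::-1])
s=get_state();print(R.from_rotvec(s["tool_rot"]).as_matrix().round(3),s["t"])
E
```

```text
patch top [225.  235.1] [ 13  13 138] [575.9 247.   64. ] depth [576.2 247.4  62.4]
patch scene [449.6 268.7] [ 16  16 191] [574.5 251.8  64. ] depth [575.2 251.6  65.1]
red top [443.2 267.3] [ 23  22 299] [ 494.1 -310.4   68. ] depth [ 494.2 -310.6   66.8]
red scene [189.5 191. ] [ 27  24 368] [ 497.3 -304.7   68. ] depth [ 497.  -304.9   67.7]
yellow top [410.9 271.5] [ 23  22 381] [ 483.2 -228.6   68. ] depth [ 483.3 -228.8   66.7]
yellow scene [227.8 192.8] [ 26  24 461] [ 485.7 -223.6   68. ] depth [ 485.2 -223.8   67.3]
blue top [377.9 280. ] [ 21  21 356] [ 461.4 -145.    68. ] depth [ 461.4 -145.1   66.9]
blue scene [268.7 191.2] [ 25  24 434] [ 464.5 -139.6   68. ] depth [ 464.6 -139.6   68.2]
smally top [421.3 233.6] [ 16  16 187] [ 585.2 -262.7   40. ] depth [ 585.1 -262.6   40.5]
smally scene [199.9 236.2] [ 21  18 268] [ 585.8 -258.9   40. ] depth [ 586.7 -258.4   41.6]
button top [385.6 218.6] [ 12  12 108] [ 625.3 -170.4   38. ] depth [ 622.8 -168.9   50.6]
button scene [238.5 257.2] [ 16  14 167] [ 617.6 -167.6   38. ] depth [ 624.9 -164.1   51.7]
[[ 0.973  0.231 -0.   ]
 [ 0.231 -0.973  0.002]
 [ 0.    -0.002 -1.   ]] 0.1
```

View pics/crop.png

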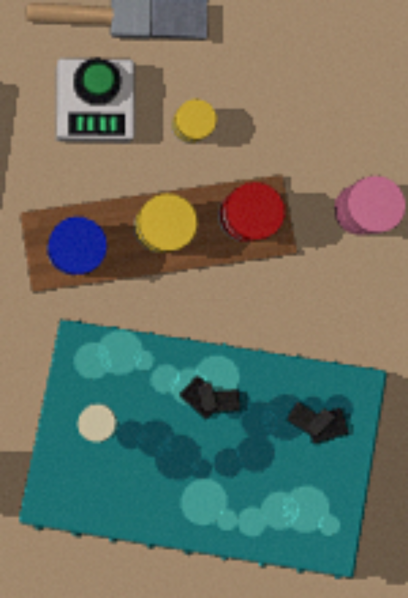

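The crop confirms the choices: the cream disc is at the panel's left end, and the red lid is at the right end of the board with the pink pot off it. Moving to the patch at travel height, with the fingers shutting on the way.

apply_moves([
  [0.04, -0.043, 0, 0, 0, 0, 1],
  [0.08, -0.086, 0, 0, 0, 0, 1],
  [0.12, -0.129, 0, 0, 0, 0, 1],
  [0.16, -0.172, 0, 0, 0, 0, 1],
  [0.2, -0.215, 0, 0, 0, 0, 1],
])

```text
t: 0.72
tcp_pos: [272.4, -278.0, 218.4]
tool_rot: [-3.12, -0.364, -0.0]
ft_force: [1.1, 0.6, -0.0]
width: 47.2
gripper_force: 0.0
```

apply_moves([
  [0.04, -0.043, 0, 0, 0, 0, 1],
  [0.08, -0.086, 0, 0, 0, 0, 1],
  [0.12, -0.129, 0, 0, 0, 0, 1],
  [0.16, -0.172, 0, 0, 0, 0, 1],
  [0.2, -0.215, 0, 0, 0, 0, 1],
])

```text
t: 1.35
tcp_pos: [417.4, -22.6, 218.6]
tool_rot: [3.12, 0.365, 0.0]
ft_force: [0.7, -0.4, 0.6]
width: 1.1
gripper_force: 0.0
```

apply_moves([
  [0.04, -0.043, 0, 0, 0, 0, 1],
  [0.08, -0.086, 0, 0, 0, 0, 1],
  [0.12, -0.129, 0, 0, 0, 0, 1],
  [0.16, -0.172, 0, 0, 0, 0, 1],
  [0.2, -0.215, 0, 0, 0, 0, 1],
])

```text
t: 1.98
tcp_pos: [562.4, 232.7, 218.2]
tool_rot: [3.12, 0.365, -0.001]
ft_force: [1.0, -0.5, 0.9]
width: 0.4
gripper_force: 0.0
```

apply_moves([
  [0.018, -0.015, 0.03, 0, 0, 0, 1],
  [0.018, -0.015, 0.07, 0, 0, 0, 1],
  [0.018, -0.015, 0.1, 0, 0, 0, 1],
  [0.018, -0.015, 0.12, 0, 0, 0, 1],
  [0.018, -0.015, 0.128, 0, 0, 0, 1],
])

```text
t: 2.6
tcp_pos: [574.8, 249.3, 88.7]
tool_rot: [3.12, 0.365, -0.006]
ft_force: [0.8, 0.2, 0.7]
width: 0.7
gripper_force: 0.0
```

```bash
python3 - <<'E'
from h import *
p,d=vision.snapshot("scene"); cv2.imwrite("pics/s2.png",cv2.resize(p[130:330,300:560],None,fx=2.5,fy=2.5)[:,:,::-1]); s=get_state(); print(s["tcp_pos"],s["t"])
E
```

```text
[574.84109333 249.34468504  88.55009105] 2.65
```

View pics/s2.png

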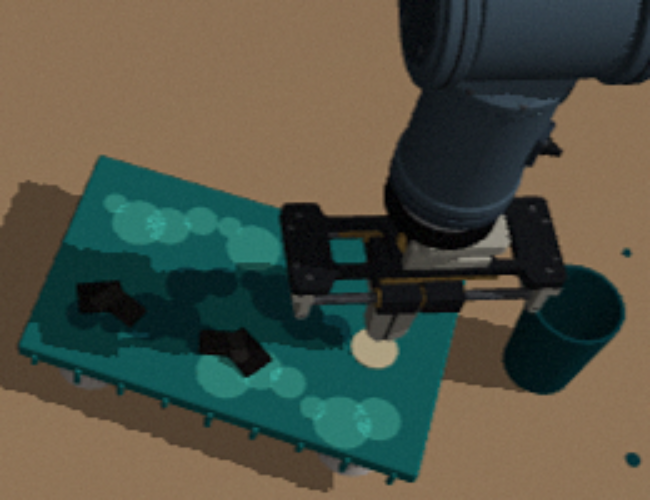

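The crop shows the shut fingers hovering over the cream patch at about (375,345), clear of the panel and cup. Dwelling for two seconds or more.

apply_moves([
  [0, 0, 0, 0, 0, 0, 1],
  [0, 0, 0, 0, 0, 0, 1],
  [0, 0, 0, 0, 0, 0, 1],
  [0, 0, 0, 0, 0, 0, 1],
  [0, 0, 0, 0, 0, 0, 1],
])

```text
t: 3.28
tcp_pos: [576.1, 249.6, 90.9]
tool_rot: [-3.12, -0.365, -0.0]
ft_force: [0.0, -0.5, 0.5]
width: 0.5
gripper_force: 0.0
```

apply_moves([
  [0, 0, 0, 0, 0, 0, 1],
  [0, 0, 0, 0, 0, 0, 1],
  [0, 0, 0, 0, 0, 0, 1],
  [0, 0, 0, 0, 0, 0, 1],
  [0, 0, 0, 0, 0, 0, 1],
])

```text
t: 3.9
tcp_pos: [576.0, 249.6, 90.6]
tool_rot: [-3.12, -0.365, 0.0]
ft_force: [0.4, -0.3, 0.6]
width: 0.4
gripper_force: 0.0
```

apply_moves([
  [0, 0, 0, 0, 0, 0, 1],
  [0, 0, 0, 0, 0, 0, 1],
  [0, 0, 0, 0, 0, 0, 1],
  [0, 0, 0, 0, 0, 0, 1],
  [0, 0, 0, 0, 0, 0, 1],
])

```text
t: 4.53
tcp_pos: [576.0, 249.6, 90.7]
tool_rot: [-3.12, -0.365, -0.0]
ft_force: [-0.4, 0.6, -0.3]
width: 0.2
gripper_force: 0.0
```

apply_moves([
  [0, 0, 0, 0, 0, 0, 1],
  [0, 0, 0, 0, 0, 0, 1],
  [0, 0, -0.03, 0, 0, 0, 1],
  [0, 0, -0.08, 0, 0, 0, 1],
  [0, 0, -0.13, 0, 0, 0, 1],
])

```text
t: 5.15
tcp_pos: [575.7, 249.5, 221.8]
tool_rot: [3.12, 0.365, -0.001]
ft_force: [0.0, -0.1, -0.1]
width: 0.1
gripper_force: 0.0
```

apply_moves([
  [-0.021, 0.052, 0, 0, 0, 0, 1],
  [-0.042, 0.104, 0, 0, 0, 0, 1],
  [-0.063, 0.157, 0, 0, 0, 0, 1],
  [-0.084, 0.21, 0, 0, 0, 0, 1],
  [-0.104, 0.262, 0, 0, 0, 0, 1],
])

```text
t: 5.78
tcp_pos: [534.8, -31.0, 220.9]
tool_rot: [3.12, 0.365, 0.001]
ft_force: [0.3, 0.3, 0.6]
width: 0.5
gripper_force: 0.0
```

apply_moves([
  [-0.021, 0.052, 0, 0, 0, 0, 1],
  [-0.042, 0.104, 0, 0, 0, 0, 1],
  [-0.063, 0.157, 0, 0, 0, 0, 1],
  [-0.084, 0.21, 0, 0, 0, 0, 1],
  [-0.103, 0.261, 0, 0, 0, 0, 1],
])

```text
t: 6.4
tcp_pos: [494.7, -309.0, 220.9]
tool_rot: [3.12, 0.364, 0.001]
ft_force: [0.2, 0.4, 0.0]
width: 0.6
gripper_force: 0.0
```

apply_moves([
  [0, 0, 0.02, 0, 0, 0, 1],
  [0, 0, 0.06, 0, 0, 0, 1],
  [0, 0, 0.1, 0, 0, 0, 1],
  [0, 0, 0.12, 0, 0, 0, 1],
  [0, 0, 0.125, 0, 0, 0, 1],
])

```text
t: 7.02
tcp_pos: [494.4, -306.4, 94.2]
tool_rot: [-3.118, -0.364, 0.003]
ft_force: [0.2, -0.4, 1.0]
width: 0.6
gripper_force: 0.0
```

```bash
python3 - <<'E'
from h import *
p,d=vision.snapshot("scene"); cv2.imwrite("pics/s3.png",cv2.resize(p[100:320,60:320],None,fx=2.5,fy=2.5)[:,:,::-1]); s=get_state(); print(s["tcp_pos"],s["t"])
E
```

```text
[ 494.77546863 -306.68529616   94.62897255] 7.075
```

View pics/s3.png

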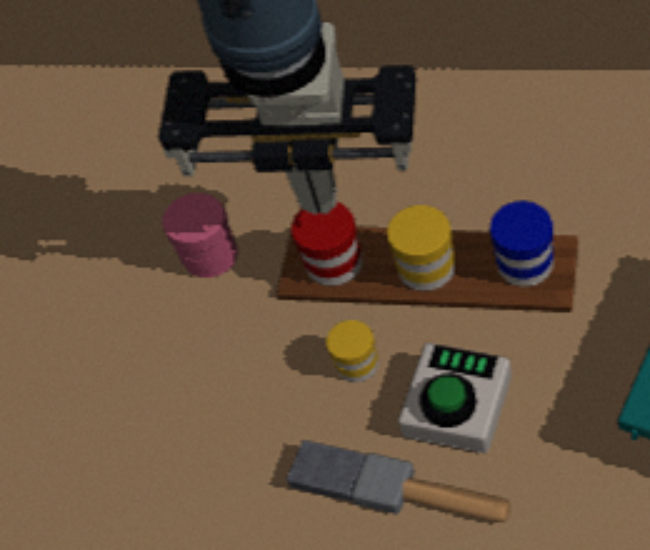

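The fingertips are above the red lid at (325,225), with nothing touched. Dwelling, then lifting.

apply_moves([
  [0, 0, 0, 0, 0, 0, 1],
  [0, 0, 0, 0, 0, 0, 1],
  [0, 0, 0, 0, 0, 0, 1],
  [0, 0, 0, 0, 0, 0, 1],
  [0, 0, 0, 0, 0, 0, 1],
])

```text
t: 7.7
tcp_pos: [495.3, -307.1, 95.9]
tool_rot: [3.12, 0.365, 0.0]
ft_force: [-0.3, 0.1, 0.2]
width: 0.5
gripper_force: 0.0
```

apply_moves([
  [0, 0, 0, 0, 0, 0, 1],
  [0, 0, 0, 0, 0, 0, 1],
  [0, 0, 0, 0, 0, 0, 1],
  [0, 0, 0, 0, 0, 0, 1],
  [0, 0, 0, 0, 0, 0, 1],
])

```text
t: 8.32
tcp_pos: [495.2, -307.1, 95.6]
tool_rot: [-3.12, -0.365, 0.0]
ft_force: [0.1, 0.3, -0.1]
width: 0.6
gripper_force: 0.0
```

apply_moves([
  [0, 0, 0, 0, 0, 0, 1],
  [0, 0, 0, 0, 0, 0, 1],
  [0, 0, 0, 0, 0, 0, 1],
  [0, 0, 0, 0, 0, 0, 1],
  [0, 0, 0, 0, 0, 0, 1],
])

```text
t: 8.95
tcp_pos: [495.2, -307.1, 95.7]
tool_rot: [3.12, 0.365, 0.0]
ft_force: [0.1, 0.2, 0.2]
width: 0.9
gripper_force: 0.0
```

apply_moves([
  [0, 0, 0, 0, 0, 0, 1],
  [0, 0, 0, 0, 0, 0, 1],
  [0, 0, -0.03, 0, 0, 0, 1],
  [0, 0, -0.07, 0, 0, 0, 1],
  [0, 0, -0.11, 0, 0, 0, 1],
])

```text
t: 9.57
tcp_pos: [495.0, -306.9, 206.6]
tool_rot: [-3.12, -0.365, 0.001]
ft_force: [-0.1, -0.2, -0.4]
width: 0.5
gripper_force: 0.0
```

apply_moves([
  [0.04, -0.027, 0, 0, 0, 0, 1],
  [0.08, -0.054, 0, 0, 0, 0, 1],
  [0.12, -0.081, 0, 0, 0, 0, 1],
  [0.158, -0.107, 0, 0, 0, 0, 1],
  [0.158, -0.107, 0, 0, 0, 0, 1],
])

```text
t: 10.2
tcp_pos: [625.8, -163.6, 205.3]
tool_rot: [-3.119, -0.371, -0.001]
ft_force: [-0.4, -0.0, -0.4]
width: 0.6
gripper_force: 0.0
```

apply_moves([
  [0, 0, 0.04, 0, 0, 0, 1],
  [0, 0, 0.08, 0, 0, 0, 1],
  [0, 0, 0.12, 0, 0, 0, 1],
  [0, 0, 0.14, 0, 0, 0, 1],
  [0, 0, 0.14, 0, 0, 0, 1],
])

```text
t: 10.82
tcp_pos: [622.2, -166.8, 63.7]
tool_rot: [-3.118, -0.363, 0.006]
ft_force: [0.7, -0.6, 0.8]
width: 0.4
gripper_force: 0.0
```

```bash
python3 - <<'E'
from h import *
p,d=vision.snapshot("scene"); cv2.imwrite("pics/s4.png",cv2.resize(p[170:320,130:310],None,fx=3.5,fy=3.5)[:,:,::-1]); s=get_state(); print(s["tcp_pos"],s["t"],s["ft_force"])
E
```

```text
[ 623.50394254 -167.14587135   65.35078298] 10.875 [-0.50447065 -1.25289932  0.78589419]
```

View pics/s4.png

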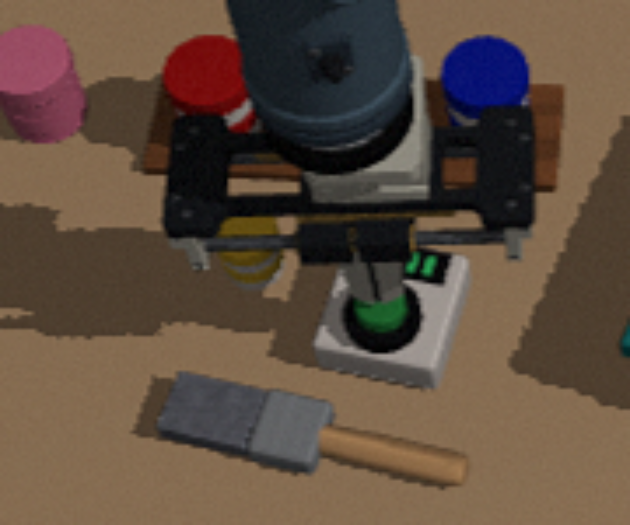

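The fingertips are just over the green button at (380,310), centred. Pressing in small steps.

apply_moves([
  [0, 0, 0.008, 0, 0, 0, 1],
  [0, 0, 0.012, 0, 0, 0, 1],
  [0, 0, 0.015, 0, 0, 0, 1],
  [0, 0, 0.017, 0, 0, 0, 1],
  [0, 0, 0.017, 0, 0, 0, 1],
])

```text
t: 11.5
tcp_pos: [624.4, -166.6, 49.0]
tool_rot: [3.12, 0.365, 0.001]
ft_force: [-0.4, -0.5, 1.5]
width: 0.6
gripper_force: 1.6
```

apply_moves([
  [0, 0, 0.001, 0, 0, 0, 1],
  [0, 0, 0.002, 0, 0, 0, 1],
  [0, 0, 0.003, 0, 0, 0, 1],
  [0, 0, 0.004, 0, 0, 0, 1],
  [0, 0, 0.004, 0, 0, 0, 1],
])

```text
t: 12.12
tcp_pos: [624.5, -166.6, 46.2]
tool_rot: [3.12, 0.365, 0.001]
ft_force: [-3.6, -0.0, 12.0]
width: 0.9
gripper_force: 6.1
```

12 N is past the 5 N spring, so the button is at its stop. One more millimetre to be sure, then lift.

apply_moves([
  [0, 0, 0.001, 0, 0, 0, 1],
  [0, 0, 0.001, 0, 0, 0, 1],
  [0, 0, 0.001, 0, 0, 0, 1],
])

```text
t: 12.5
tcp_pos: [624.6, -166.6, 46.1]
tool_rot: [3.119, 0.365, 0.002]
ft_force: [-5.9, 0.7, 17.5]
width: 0.7
gripper_force: 8.6
```

apply_moves([
  [0, 0, -0.01, 0, 0, 0, 1],
  [0, 0, -0.05, 0, 0, 0, 1],
  [0, 0, -0.1, 0, 0, 0, 1],
  [0, 0, -0.15, 0, 0, 0, 1],
  [0, 0, -0.16, 0, 0, 0, 1],
])

```text
t: 13.12
tcp_pos: [626.1, -167.0, 207.6]
tool_rot: [3.117, 0.365, 0.009]
ft_force: [-0.3, -0.5, -0.7]
width: 0.3
gripper_force: 0.0
```

apply_moves([
  [0, 0, 0, 0, 0, 0, 1],
  [0, 0, 0, 0, 0, 0, 1],
  [0, 0, 0, 0, 0, 0, 1],
])

```text
t: 13.5
tcp_pos: [623.4, -166.1, 201.5]
tool_rot: [-3.118, -0.365, 0.005]
ft_force: [0.5, -0.1, 0.6]
width: 0.3
gripper_force: 0.0
```

```bash
python3 - <<'E'
from h import *
p,d=vision.snapshot("scene"); cv2.imwrite("pics/s5.png",p[:,:,::-1])
a,_=load("scene")
for k,s,lo,hi in(("red",(190,190),(0,150,60),(6,255,255)),("yel",(228,192),(20,140,90),(32,255,255)),("blue",(268,190),(112,150,60),(130,255,255)),("btn",(239,258),(45,100,40),(80,255,255))):
    try: print(k,blob("scene",s,lo,hi,a)[0],blob("scene",s,lo,hi,p)[0])
    except ValueError: print(k,"hidden")
s=get_state();print(s["t"],s["tcp_pos"],s["ft_force"])
E
```

```text
red [189.48369565 190.96467391] [189.07462687 188.52238806]
yel [227.81127983 192.77874187] [240.25 201.  ]
blue [268.65207373 191.23502304] [270.32824427 197.01526718]
btn [238.49700599 257.20958084] [238.4702381  257.23809524]
13.55 [ 623.59338961 -166.20516784  201.86392081] [-0.19507577 -0.04344721  0.32637618]
```

View pics/s5.png

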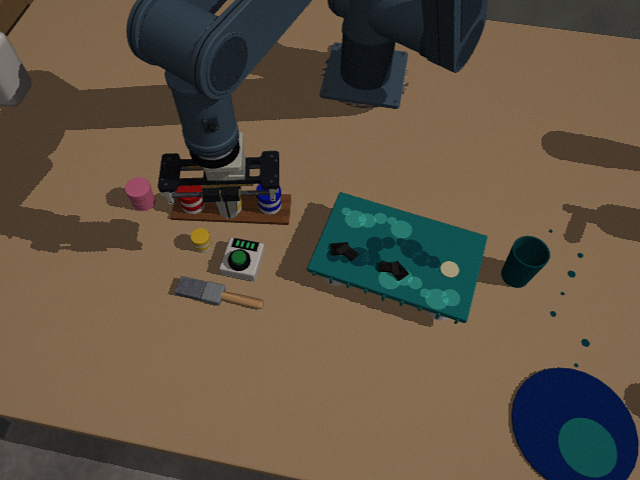

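The hand is clear, the button at (238,257) is back up, and the brush, cup and pots stand where they were. I will check from depth that the stop was the button's own and not the housing rim.

```bash
python3 - <<'E'
from h import *
for n,c in(("top",(385.6,218.6)),("scene",(238.5,257.2))):
    p,d=load(n); cp=vision.camera_params(n); vv,uu=np.mgrid[int(c[1])-14:int(c[1])+15,int(c[0])-14:int(c[0])+15]
    P=np.stack([uu,vv,1+0*uu],-1).reshape(-1,3)@np.linalg.inv(cp["mtx"]).T*d[vv,uu].reshape(-1,1)
    W=R.from_rotvec(cp["orientation"]).apply(P)+cp["xyz"]; q=p[vv,uu].reshape(-1,3).astype(int)
    g=(q[:,1]>q[:,0]+40); r=np.hypot(*(W[:,:2]-[624,-167]).T); k=(q.max(1)<45)&(r<26)
    w=(q.min(1)>120)
    for nm,m in(("green",g&(r<12)),("black",k),("white",w)): print(n,nm,m.sum(),np.percentile(W[m,2],[10,50,90]).round(1))
E
```

```text
top green 66 [47.  50.7 54.4]
top black 107 [37.8 40.8 43.9]
top white 256 [25.1 29.1 31.9]
scene green 95 [50.6 52.8 54.6]
scene black 214 [36.7 42.3 46.2]
scene white 149 [28.5 30.9 33.1]
```

The housing rim is at about 41 mm and the button top at about 51.5 mm. The tips stopped at 46 mm, so the button hit its own end stop, fully pressed.

```bash
python3 -c "
from bench import bot
print(bot.job_done())"
```

```text
the job is handed in; nothing more can be done
None
```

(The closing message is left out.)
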